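# Click the sliding shelf stop into its notched clip

### The arm

A 7-joint arm with a two-finger parallel gripper is mounted at the origin on the work surface. World frame = base frame: x ahead of the robot, y to its left, z up, the work surface at z = 0. Lengths are in m, angles in rad, forces in N, time in s.
With the tool pointing down it reaches from about 0.4 to 0.85 m from the base axis. Payload 4.5 kg.
Tool frame: the origin (TCP) lies midway between the tips of the shut fingers; the grasp point (between the pads) lies 19 mm behind it (robot.grip_point_offset is the distance from the TCP to the grasp point, in m); z points along the fingers, x is the direction in which the jaws open and shut, and the axes are right-handed (so a half turn about z gives the same grasp; the last joint's range is limited). The gripper opens to 85 mm and grips with 20 to 120 N. Pads are 22 mm wide; open, the fingers measure 114 mm over their backs; the gripper's body (76 mm by 85 mm) begins 54 mm behind the grasp point. The pads swing forward as they close: fully open they stand 13 mm farther back than shut.
Start: joints at [1.356, 0.689, -0.195, 1.565, 0.157, 0.902, -0.215], TCP at [0.154, -0.606, 0.231] pointing down, gripper open.
Joint ranges: [-3.01, 3.01], [-0.46, 2.08], [-1.47, 1.51], [0.13, 2.56], [-1, 4.14], [0.04, 2.09], [-2.66, 2.66]. Speed limits (rad/s): [2.57, 2.57, 3.14, 3.14, 3.14, 3.14, 3.14].

### API

Orientations are given as a unit quaternion [w, x, y, z].
In Python, from cell import robot, imaging gives the robot as it stands.
- The arm moves only by the shell command python3 -m creep 'ROWS' [OPENING] [FORCE]. ROWS is JSON, a list of rows, each an object with "dp": the shift along the tool's x, y, z in mm, a list of three; "roll": the turn about the tool's z in rad. A call has 1 to 12 rows; each row is the pose to reach, as a shift and turn from the pose commanded when the call began, along the tool's axes at that moment; what a row does not reach only later rows make up. A row lasts 1/10 s, in which the tool goes at most 50 mm and 8.59 degrees, less where a joint would pass 70% of its speed; a pose out of reach is approached as far as the arm can. A call with a gripper value outside its range is refused whole. OPENING is the finger opening in mm, from 0 to 85.4, set as the call begins (- or left out, the last holds). The fingers move at their own pace and stop on an object; FORCE is the grip in N (left out, the last holds). Time passes only in rows, so rows that repeat a pose let the fingers close. It gives the time, the measured TCP pose, the force and the opening at its end, in the units of the state.
- robot.read_state(): the state, without advancing time (a new reading comes with each control period).
- imaging.grab_frame(name): name is "scene" or "top" or "wrist"; returns (picture, depth): 384x512x3 uint8, red, green, blue; 384x512 float32, m along the optical axis (not along the pixel's ray), 0 where there is no reading.
- imaging.get_calibration(name): a dict with "intrinsics" (3x3 intrinsics, pixels), "k1" (the pictures are not rectified: a ray, as slopes to the right and down, at radius r is drawn at 1 + k1 r^2 times it, then the intrinsics apply), "R" (3x3) and "t" (3): a world point X has camera coordinates R X + t; the wrist camera has in their place "tool_from_camera" (4x4, takes a point from camera to tool coordinates, whose origin is the TCP and whose axes are the tool frame's). Camera axes: x right, y down, z forward; pixel columns grow to the right and rows downward; lengths in m; the calibration is good to about 2 mm. A picture is of the moment at which its call begins: read the wrist's pose just before it. get_calibration takes no time and is no camera call.
- robot.finish_job(): hands the job in, once; it reports no verdict.
The state is a dict: "time_s": time; "q": joint angles; "dq": joint speeds; "joint_torque": joint torques, N m; "position": TCP position; "orientation": TCP orientation; "contact_force": force on the tool from outside, world axes, zero at the start; "ft_torque": the same for the moment, N m; "grip_width": opening from 0.0 (shut) to 1.0 (fully open).
Only numpy, scipy, OpenCV 4.12 (cv2) and the standard library are available. Lean on these libraries where they do the work, as an engineer would, in place of code of your own. Each camera call takes 0.05 s, during which the arm holds its last target.

### The job

Fence in the round checkers board: push the sliding shelf stop along its rail towards it until its tooth rides over the first ridge of the clip and drops into the notch, then stop there and let go: do not shove it out of the notch on the far side. Only push it with the fingers, without pinching or lifting it, and leave the board, jar, pegs, mug and cup where they are.

Things in the scene. Friction and masses are not known exactly. Their poses are not given: they have to be found in the camera images.
- rail: Low straight rail fixed to the table, 440 mm long, 50 mm wide, top face 16 mm above the table. Origin: centre of its underside; its y axis runs along the rail, and +y is the direction to push the stop; +x is the side on which the board lies.
- push_face (a point): Centre of the flat upright rear face of the dark steel stop, the face to push on, 50 mm above the table. The face is 50 mm wide and stands 19 to 75 mm above the table; it looks along the rail's -y, and the rail is bare behind it. The stop is captive on the rail, slides with about 1 to 3 N against friction and stays where it is left. Axes as the rail's.
- heel: Rear half of the stop's block, which bears the push face (50 mm wide, 18 mm along the rail; the whole block is 32 mm long). Origin: on the rail's centre line at the rail's top (16 mm), straight under the tooth, 85 mm ahead of the push face. Axes as the rail's.
- front: Front half of the stop's block (50 mm wide, 14 mm along the rail, up to 69 mm above the table), fixed ahead of heel. Origin and axes as heel.
- carriage: Rest of the stop: a low bar (41 mm above the table) to the tooth, and 13 mm behind the tooth a thin cross arm with a fence plate (up to 50 mm above the table) reaching 150 mm out to +x. Origin and axes as heel; it rises only if the stop is lifted (a spring and its weight hold it down with about 16 N).
- tooth (a point): Lowest point of the rounded tooth (6 mm radius, sprung downward with about 7 N) at the leading end of the stop, 85 mm ahead of the push face. It glides on the rail's top (16 mm above the table), climbs up to 6 mm on the clip's ridges and drops back in the notch between them. Axes as the rail's.
- notch (a point): Middle of the notch's floor (16 mm above the table, 9 mm long) in the clip, a bare metal saddle 41 mm long over the rail, with ridges 6 mm high across it 10 mm before and after, 30 degrees outside, 55 inside. Up the first ridge the push takes 5 to 10 N, then drops to nothing as the tooth falls in; out at the far side takes 15 to 22 N. Seated play 1 to 2 mm. Axes as the rail's.
- runner (a joint): Travel of the stop along the rail, m, 0 to 0.29, growing towards the clip (+y of the rail); starts between 0 and 0.06.
- board: Leave alone. Round wooden checkers board, 230 mm across, 18 mm thick, lying flat on the table beside the rail beyond the clip, with three pegs standing in it (54 mm high in all). Origin: centre of its underside. Some 14 mm remain between its rim and the fence plate when the stop sits in the notch.
- jar: Leave alone. Glass jar with a metal screw-top lid, 80 mm across, 120 mm high, origin under its centre.
- mug: Leave alone. White mug, 76 mm across, 90 mm high, origin under its centre.
- dicecup: Leave alone. Wooden dice cup, 70 mm across, 85 mm high, origin under its centre.
- peg0: Leave alone. Plastic game peg standing upright, 20 mm across, 39 mm high, origin under its centre, on the robot's side of the rail, near its middle.
- peg1: Leave alone. Plastic game peg standing upright, 20 mm across, 39 mm high, origin under its centre, on the robot's side of the rail, farther along it.
- peg2: Leave alone. Plastic game peg standing upright, 20 mm across, 39 mm high, origin under its centre, on the far side of the rail, beyond the fence's reach.
Not all that is in view belongs to the job. What is meant by the part that bears notch is not purple, and is the larger of those in its own colour.

How it is judged:
By the outcome, as a careful person would: the job done as asked, in the order asked, and still so for the second after the job is handed in, with the robot touching nothing.
It also fails if it takes over 45 s, if anything falls off the work surface, if the arm or the gripper's body presses on something with over 40 N, if the wrist force passes 120 N, or if a joint passes its speed limit or range.

## Working session

There is one attempt and no reset: what is moved stays moved. The work goes in short steps, Python scripts to look and compute and a shell command to move; the robot and the scene stay as the last step left them, time stands still between calls to the robot, and variables do not carry over. Pictures are saved under pics/ and viewed, and the job is handed in when it is done.

```bash
mkdir -p pics; ls
cat > h.py <<'E'
import numpy as np, cv2
from cell import robot, imaging
from scipy.spatial.transform import Rotation as Rn
def save(n,img): cv2.imwrite('pics/'+n+'.png',img[...,::-1])
def grab(name,tag):
    s=robot.read_state(); p,d=imaging.grab_frame(name); save(tag,p); np.savez('pics/'+tag+'.npz',p=p,d=d,pos=s['position'],q=s['orientation'],name=name); return p,d
def crop(tag,x0,y0,x1,y1,k,out):
    p=np.load('pics/'+tag+'.npz')['p'][y0:y1,x0:x1]; save(out,cv2.resize(p,None,fx=k,fy=k,interpolation=cv2.INTER_CUBIC))
def und(c,u,v):
    K=np.array(c['intrinsics']); pt=np.array([[[u,v]]],float)
    return cv2.undistortPoints(pt,K,np.array([c['k1'],0,0,0.]))[0,0]
def ext(f):
    c=imaging.get_calibration(str(f['name']))
    if 'R' in c: R=np.array(c['R']);t=np.array(c['t']); return c,R.T,-R.T@t
    T=np.array(c['tool_from_camera']);q=f['q'];Rw=Rn.from_quat([q[1],q[2],q[3],q[0]]).as_matrix()
    return c,Rw@T[:3,:3],Rw@T[:3,3]+f['pos']
def onz(tag,u,v,z):
    f=np.load('pics/'+tag+'.npz'); c,R,o=ext(f); x=und(c,u,v); d=R@np.array([x[0],x[1],1]); return o+d*(z-o[2])/d[2]
def dep(tag,u,v):
    f=np.load('pics/'+tag+'.npz'); c,R,o=ext(f); x=und(c,u,v); return o+R@np.array([x[0],x[1],1])*f['d'][int(v),int(u)]
E
python3 - <<'E'
from h import *
s=robot.read_state(); print(s)
for n in ['scene','top','wrist']:
    grab(n,n+'0'); print(n,imaging.get_calibration(n))
E
```

```text
pics
{'time_s': 0.0, 'q': array([ 1.35580318,  0.68999671, -0.19451864,  1.56638719,  0.15731239,
        0.90248698, -0.21509935]), 'dq': array([ 0.000279  ,  0.00075534,  0.0014022 , -0.00110601,  0.00091316,
        0.00131083,  0.0006413 ]), 'joint_torque': array([-5.12907864e-04, -5.39604914e+01, -1.26659732e+00, -1.58541620e+01,
        9.10658418e-03,  9.57069366e-03,  2.81762914e-05]), 'position': array([ 0.15368137, -0.60512092,  0.23046473]), 'orientation': array([-5.20522318e-04,  7.89408590e-01, -6.13867405e-01, -7.85400383e-04]), 'contact_force': array([ 0.91930171, -0.48583749, -0.65702779]), 'ft_torque': array([-0.01461965,  0.02391528,  0.01837363]), 'grip_width': 1.0016426421833546}
scene {'intrinsics': array([[488.85758936,   0.        , 262.37269631],
       [  0.        , 488.85758936, 193.9914978 ],
       [  0.        ,   0.        ,   1.        ]]), 'k1': -0.17181040976163162, 'R': array([[ 0.16297187,  0.98659832,  0.00799495],
       [ 0.61544903, -0.09532319, -0.7823912 ],
       [-0.77114374,  0.13242824, -0.62273598]]), 't': array([-0.0844087 , -0.28634921
[... 285 characters left out ...]
943159,  0.0721454 , -0.23451533],
       [ 0.23428396, -0.01177296, -0.97209692]]), 't': array([0.04270119, 0.56460257, 0.82694427])}
wrist {'intrinsics': array([[303.44428131,   0.        , 253.71338232],
       [  0.        , 303.44428131, 198.52819913],
       [  0.        ,   0.        ,   1.        ]]), 'k1': -0.04669907784052474, 'tool_from_camera': array([[ 9.99999804e-01,  3.70109684e-04,  5.04618621e-04,
        -1.31699442e-03],
       [-5.04146210e-04,  9.54182901e-01,  2.99223557e-01,
        -7.72898757e-02],
       [-3.70752923e-04, -2.99223753e-01,  9.54182901e-01,
        -1.42604654e-01],
       [ 0.00000000e+00,  0.00000000e+00,  0.00000000e+00,
         1.00000000e+00]])}
```

View pics/scene0.png

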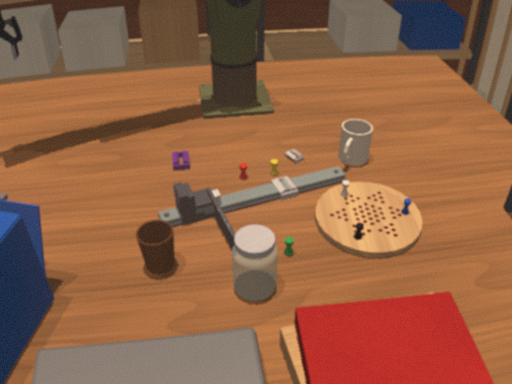

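View pics/top0.png

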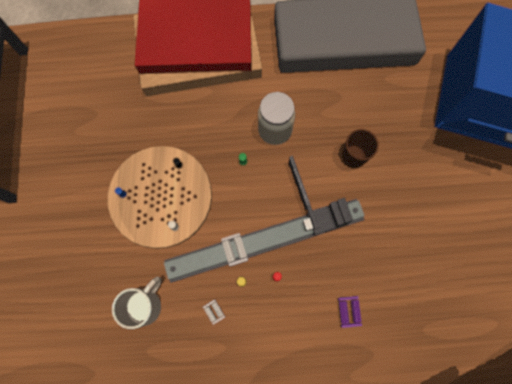

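View pics/wrist0.png

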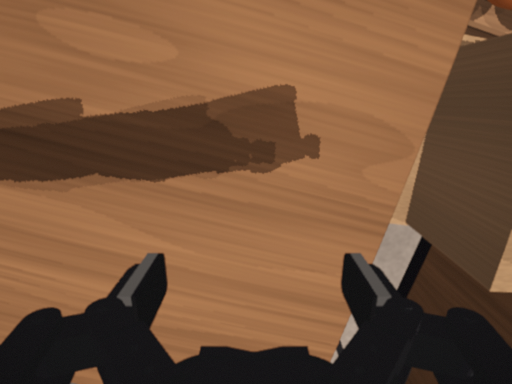

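Clip candidates in the top picture are the grey one on the rail (234,249), a smaller grey one loose on the table (213,312), and a purple one (349,311). The grey one on the rail fits: it is not purple and is the larger of its colour. I'll check this in an enlarged crop.

Run:
```python
from h import *
crop('top0',150,180,380,330,3.4,'c1')
crop('top0',270,180,380,250,7,'c2')
crop('scene0',150,140,360,260,3.8,'c3')
```

```text
(no output)
```

View pics/c1.png

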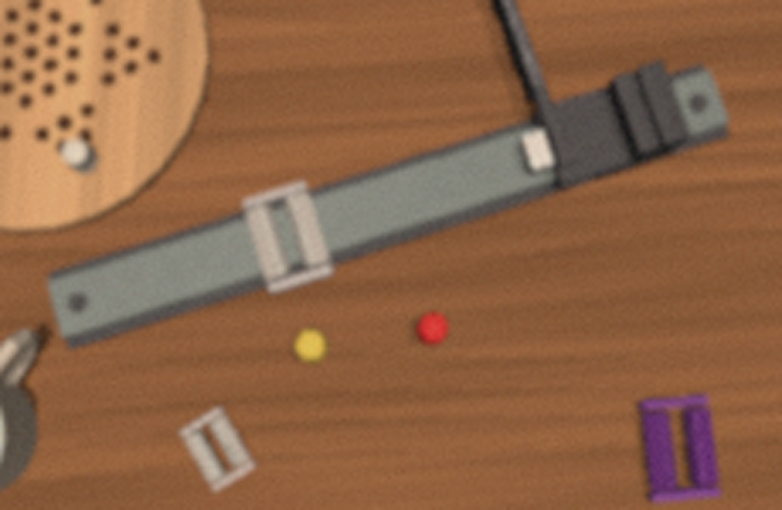

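View pics/c2.png

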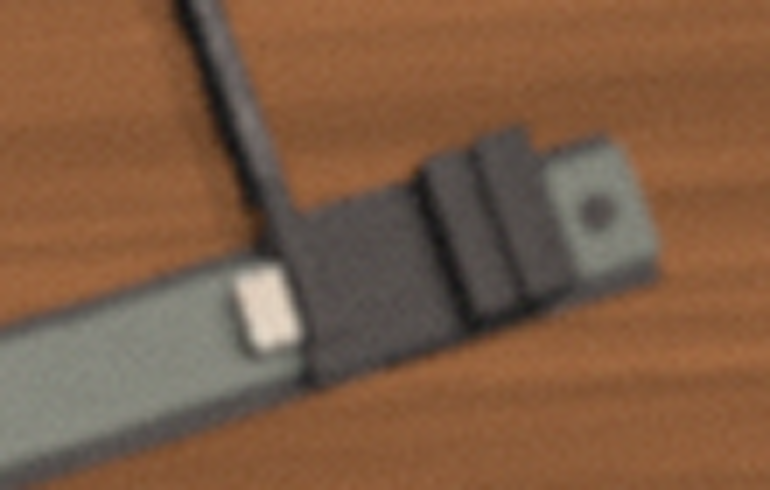

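View pics/c3.png

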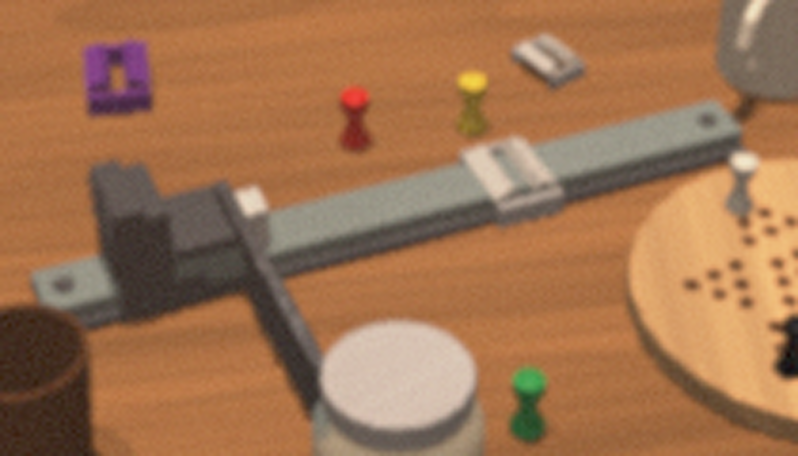

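The crop shows the grey clip on the rail (234,249) with two ridges, larger than the loose grey one at (213,312); the purple one is out. The stop's tooth (pale) is at about (308,224) and the push face at about (350,210).

Run:
```python
from h import *
g=lambda u,v,z:onz('top0',150+u/3.4,180+v/3.4,z)
pts={'screwA':(78,301,.016),'screwB':(698,103,.016),'cornTL':(48,277,.016),'cornTR':(712,68,.016),'BL':(68,338,.016),'BR':(727,128,.016),
'ridge1a':(297,192,.022),'ridge1b':(322,265,.022),'ridge2a':(257,203,.022),'ridge2b':(279,278,.022),'toothc':(538,150,.041),
'heelTRback':(662,63,.075),'heelBRback':(687,140,.075),'fronttl':(614,76,.069),
'red':(433,328,.039),'yellow':(310,345,.039)}
P={k:g(*v) for k,v in pts.items()}
for k,v in P.items(): print(k,v.round(4))
for n,u,v,z in [('jar',276,107,.12),('cup',361,146,.085),('fencetip',292,158,.05),('mug',132,307,.09)]: print(n,onz('top0',u,v,z).round(4))
d=P['screwA']-P['screwB'];d=d[:2]/np.linalg.norm(d[:2]);print('dir',d,np.degrees(np.arctan2(d[1],d[0])))
ctr=(P['cornTL']+P['cornTR']+P['BL']+P['BR'])/4;print('ctr',ctr, 'len',np.linalg.norm(P['cornTL']-P['cornTR']))
nx=np.array([d[1],-d[0]])
for k,v in P.items(): print(k,'along',((v[:2]-ctr[:2])@d*1000).round(1),'x',((v[:2]-ctr[:2])@nx*1000).round(1))
# fixed scene cam
g=lambda u,v,z:onz('scene0',150+u/3.8,140+v/3.8,z)
for n,q in dict(sA=(708,120,.016),sB=(63,284,.016)).items(): v=g(*q);print(n,v)
# depth check
print(dep('top0',345,214),dep('top0',200,258))
```

```text
screwA [0.4288 0.1903 0.016 ]
screwB [ 0.5247 -0.2078  0.016 ]
cornTL [0.4449 0.2086 0.016 ]
cornTR [ 0.5468 -0.2197  0.016 ]
BL [0.4066 0.1972 0.016 ]
BR [ 0.5072 -0.2243  0.016 ]
ridge1a [0.4861 0.0502 0.022 ]
ridge1b [0.4398 0.0377 0.022 ]
ridge2a [0.4811 0.0755 0.022 ]
ridge2b [0.4338 0.0646 0.022 ]
toothc [ 0.4984 -0.0998  0.041 ]
heelTRback [ 0.5399 -0.1752  0.075 ]
heelBRback [ 0.4922 -0.1845  0.075 ]
fronttl [ 0.5354 -0.1465  0.069 ]
red [ 0.3958 -0.0266  0.039 ]
yellow [0.3912 0.0476 0.039 ]
jar [ 0.7309 -0.0488  0.12  ]
cup [ 0.6466 -0.2206  0.085 ]
fencetip [ 0.6422 -0.0783  0.05  ]
mug [0.3552 0.2572 0.09  ]
dir [-0.23413226  0.97220475] 103.54047802441059
ctr [ 0.47639222 -0.00956228  0.016     ] len 0.440231332389821
screwA along 205.4 x 0.6
screwB along -204.1 x 0.6
cornTL along 219.4 x 20.5
cornTR along -220.8 x 19.2
BL along 217.4 x -19.4
BR along -216.0 x -20.3
ridge1a along 55.8 x 23.5
ridge1b along 54.5 x -24.5
ridge2a along 81.6 x 24.5
ridge2b along 82.1 x -24.1
toothc along -92.9 x 0.2
heelTRback along -175.9 x 23.0
heelBRback along -173.8 x -25.5
fronttl along -147.0 x 25.3
red along 2.3 x -82.4
yellow along 75.5 x -69.5
sA [0.42908141 0.19212678 0.016     ]
sB [ 0.52489205 -0.20661394  0.016     ]
[ 0.50758259 -0.17148606  0.07710887] [0.44681253 0.13194942 0.01769346]
```

```bash
cat > tgt.py <<'E'
from h import *
d=np.array([-0.23413226,0.97220475]);nx=np.array([d[1],-d[0]]);ctr=np.array([.4764,-.0096])
def show():
    s=robot.read_state();q=s['orientation'];R=Rn.from_quat([q[1],q[2],q[3],q[0]]).as_matrix();p=s['position']
    al=(p[:2]-ctr)@d*1000;x=(p[:2]-ctr)@nx*1000
    print('t',s['time_s'],'pos',p.round(4),'along',al.round(1),'x',x.round(1),'grip',s['grip_width'],'F',s['contact_force'].round(1),'Falong',s['contact_force'][:2]@d)
    return R,p
def to(al,x,z,R,p):
    w=np.append(ctr+d*al/1000+nx*x/1000,z); ya=R[:2,1]; r=np.arctan2(ya[1],ya[0])-np.arctan2(d[1],d[0])
    print('target',w.round(4),'dp',(R.T@(w-p)*1000).round(1),'roll',((r+np.pi)%(2*np.pi)-np.pi).round(4))
E
python3 - <<'E'
from tgt import *
for u,v in [(440,130),(495,20),(485,160),(460,110),(400,50)]: print(u,v,dep('top0',u,v).round(3))
R,p=show(); to(-215,0,.15,R,p)
E
```

```text
440 130 [ 0.703 -0.436 -0.001]
495 20 [ 0.856 -0.499  0.201]
485 160 [ 0.622 -0.528  0.002]
460 110 [ 0.748 -0.492  0.004]
400 50 [ 0.877 -0.347  0.066]
t 0.15 pos [ 0.1537 -0.6053  0.2307] along -503.6 x -453.2 grip 0.9989347348746997 F [-0.2  0.4  0.6] Falong 0.4471737515851045
target [ 0.5267 -0.2186  0.15  ] dp [-282.7 -456.8   81. ] roll 1.5834
```

```bash
python3 -m creep '[{"dp":[-24,-38,0],"roll":0.13},{"dp":[-48,-76,0],"roll":0.26},{"dp":[-72,-114,0],"roll":0.4},{"dp":[-96,-152,0],"roll":0.53},{"dp":[-120,-190,0],"roll":0.66},{"dp":[-144,-228,0],"roll":0.8},{"dp":[-168,-266,0],"roll":0.93},{"dp":[-192,-304,0],"roll":1.06},{"dp":[-216,-342,0],"roll":1.2},{"dp":[-240,-380,0],"roll":1.33},{"dp":[-262,-418,20],"roll":1.46},{"dp":[-283,-457,40],"roll":1.583}]' 0 60
python3 - <<'E'
from tgt import *
R,p=show(); to(-215,0,.1,R,p)
E
```

```text
time_s: 1.35
position: [0.5287, -0.2174, 0.1912]
orientation: [0.001, -0.116, 0.993, -0.0]
contact_force: [1.2, -0.8, 0.5]
grip_width: -0.003
t 1.35 pos [ 0.5287 -0.2174  0.1912] along -214.3 x 2.2 grip -0.0028367933634012867 F [ 1.2 -0.8  0.5] Falong -1.0650058820500399
target [ 0.5267 -0.2186  0.1   ] dp [ 2.3 -0.7 91.2] roll -0.0044
```

```bash
python3 -m creep '[{"dp":[2,0,35],"roll":0},{"dp":[2,0,70],"roll":0},{"dp":[2,0,105],"roll":0},{"dp":[2,0,130],"roll":0},{"dp":[2,0,145],"roll":0},{"dp":[2,0,145],"roll":0}]'
python3 - <<'E'
from tgt import *
R,p=show(); to(-190,0,.045,R,p)
grab('wrist','w1'); grab('top','t1'); crop('t1',270,160,400,250,6,'c4')
E
```

```text
time_s: 1.95
position: [0.5241, -0.2188, 0.0445]
orientation: [-0.002, -0.118, 0.993, 0.001]
contact_force: [-0.0, -0.2, 0.2]
grip_width: -0.004
t 1.95 pos [ 0.5241 -0.2188  0.0445] along -214.5 x -2.6 grip -0.0036624193599358486 F [-0.  -0.2  0.2] Falong -0.18738951717197308
target [ 0.5209 -0.1943  0.045 ] dp [-2.6 24.5 -0.4] roll 0.0003
```

View pics/w1.png

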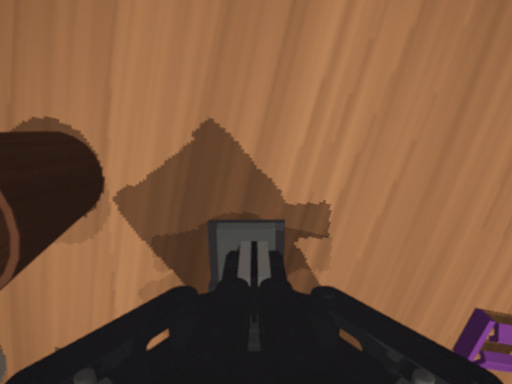

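View pics/c4.png

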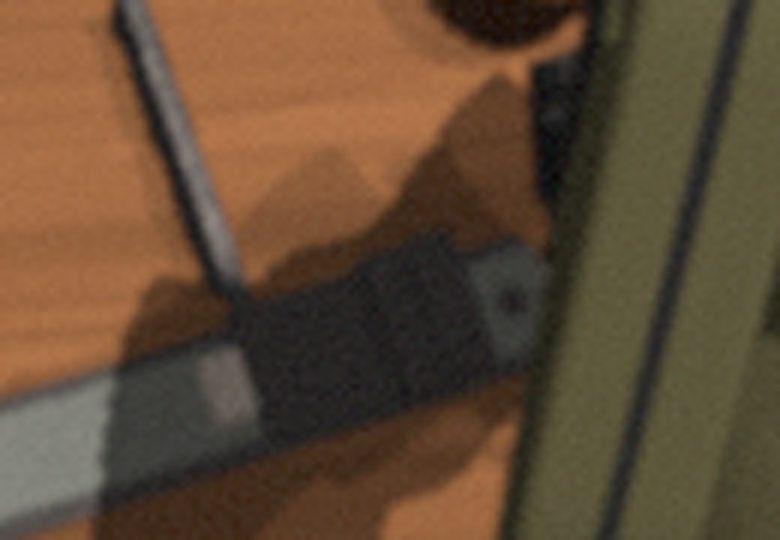

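The wrist view shows the bare rail end behind the shut fingers (about 247,245), clear of the cup. In the top crop the fingers are behind the stop. Next I move up to the face and push on gently.

```bash
python3 -m creep '[{"dp":[-2.5,6,0],"roll":0},{"dp":[-2.5,12,0],"roll":0},{"dp":[-2.5,17,0],"roll":0},{"dp":[-2.5,21,0],"roll":0},{"dp":[-2.5,24,0],"roll":0},{"dp":[-2.5,27,0],"roll":0},{"dp":[-2.5,30,0],"roll":0},{"dp":[-2.5,33,0],"roll":0},{"dp":[-2.5,36,0],"roll":0},{"dp":[-2.5,39,0],"roll":0},{"dp":[-2.5,42,0],"roll":0},{"dp":[-2.5,45,0],"roll":0}]'
python3 - <<'E'
from tgt import *
R,p=show(); to(-60,0,.045,R,p)
grab('top','t2'); crop('t2',200,160,380,280,4.4,'c5')
grab('scene','s2'); crop('s2',130,120,340,260,3.8,'c6')
E
```

```text
time_s: 3.25
position: [0.5171, -0.1751, 0.0464]
orientation: [0.0, -0.118, 0.993, -0.0]
contact_force: [-0.5, -3.1, 1.5]
grip_width: 0.001
t 3.25 pos [ 0.5171 -0.1751  0.0464] along -170.4 x 0.8 grip 0.0014862517488209025 F [-0.5 -3.1  1.5] Falong -2.868534323200192
target [ 0.4904 -0.0679  0.045 ] dp [  0.8 110.4   1.3] roll 0.0001
```

View pics/c5.png

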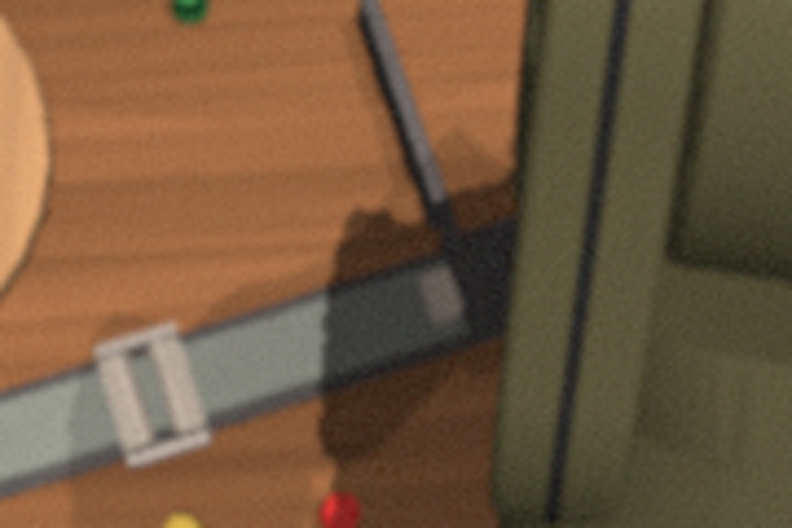

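View pics/c6.png

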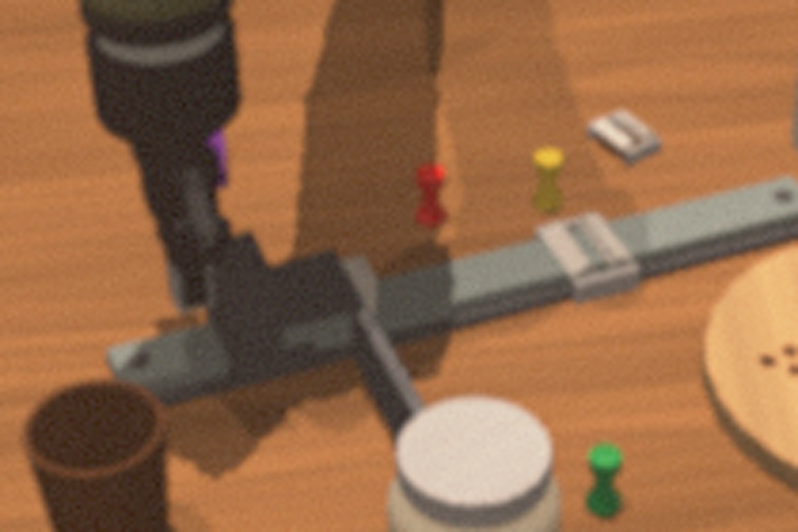

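Run:
```python
from tgt import *
for t,k,o,pts in [('t2',4.4,(200,160),{'tooth':(441,293,.041),'r1':(179,373,.022),'r2':(133,400,.022),'clipc':(153,393,.02)}),('top0',3.4,(150,180),{'tooth':(538,150,.041)})]:
  for n,(u,v,z) in pts.items():
    w=onz(t,o[0]+u/k,o[1]+v/k,z)[:2]; print(t,n,((w-ctr)@d*1000).round(1),((w-ctr)@nx*1000).round(1))
w=onz('top0',242.5,157,.039)[:2]; print('green',(w-ctr)@nx*1000)
```

```text
t2 tooth -75.2 0.4
t2 r1 54.4 4.5
t2 r2 79.2 -1.2
t2 clipc 69.1 -0.6
top0 tooth -92.8 0.2
green 183.32832403949496
```

```bash
python3 -m creep '[{"dp":[1,6,1],"roll":0},{"dp":[1,15,1],"roll":0},{"dp":[1,25,1],"roll":0},{"dp":[1,35,1],"roll":0},{"dp":[1,45,1],"roll":0},{"dp":[1,55,1],"roll":0},{"dp":[1,65,1],"roll":0},{"dp":[1,75,1],"roll":0},{"dp":[1,84,1],"roll":0},{"dp":[1,92,1],"roll":0},{"dp":[1,98,1],"roll":0},{"dp":[1,102,1],"roll":0}]'
python3 - <<'E'
from tgt import *
R,p=show(); to(-28,0,.045,R,p)
grab('top','t3'); crop('t3',200,160,380,280,4.4,'c7')
grab('scene','s3'); crop('s3',200,110,410,250,3.8,'c8')
E
```

```text
time_s: 4.55
position: [0.4918, -0.0751, 0.0451]
orientation: [-0.0, -0.118, 0.993, 0.0]
contact_force: [2.8, -2.2, 1.7]
grip_width: -0.004
t 4.55 pos [ 0.4918 -0.0751  0.0451] along -67.2 x -0.4 grip -0.0037147044668492182 F [ 2.8 -2.2  1.7] Falong -2.798195629682282
target [ 0.483  -0.0368  0.045 ] dp [-0.4 39.2  0.2] roll 0.0011
```

View pics/c7.png

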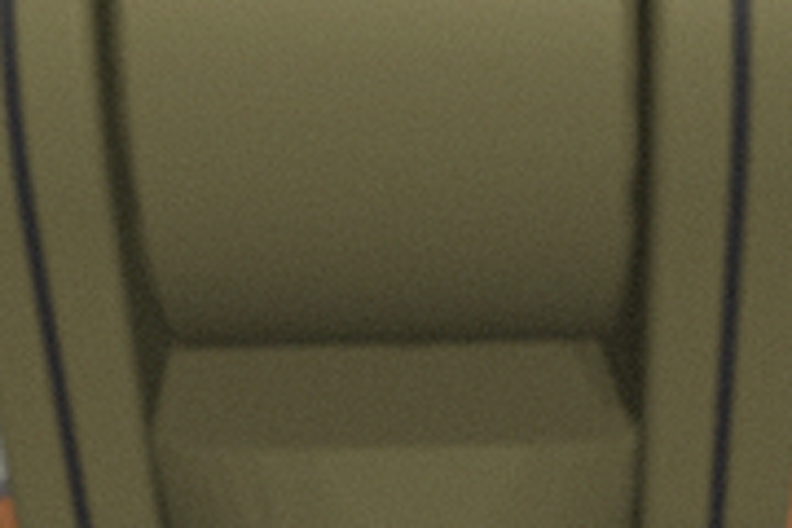

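View pics/c8.png

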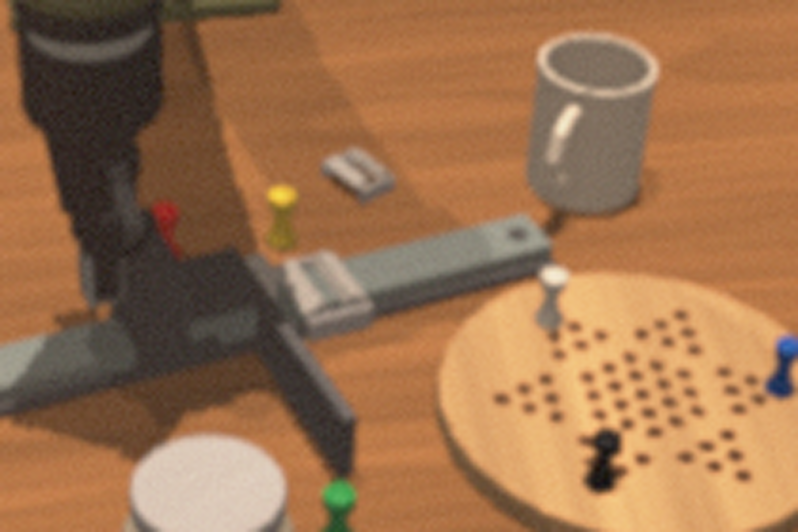

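The top view is blocked by the arm. The scene crop shows the stop just short of the clip, and the green peg is clear of the fence tip. Small steps from here.

```bash
python3 -m creep '[{"dp":[0,3,0],"roll":0},{"dp":[0,6,0],"roll":0},{"dp":[0,9,0],"roll":0},{"dp":[0,12,0],"roll":0},{"dp":[0,14,0],"roll":0},{"dp":[0,16,0],"roll":0}]'; python3 -c "
from tgt import *
show()"
python3 -m creep '[{"dp":[0,1,0],"roll":0},{"dp":[0,2,0],"roll":0},{"dp":[0,2,0],"roll":0}]';  python3 -c "
from tgt import *
show()"
python3 -m creep '[{"dp":[0,1,0],"roll":0},{"dp":[0,2,0],"roll":0},{"dp":[0,2,0],"roll":0}]';  python3 -c "
from tgt import *
show()"
```

```text
time_s: 5.25
position: [0.4881, -0.0605, 0.0453]
orientation: [-0.0, -0.118, 0.993, -0.0]
contact_force: [-1.3, -3.7, 0.8]
grip_width: 0.003
t 5.25 pos [ 0.4881 -0.0605  0.0453] along -52.3 x -0.6 grip 0.0031606469712544757 F [-1.3 -3.7  0.8] Falong -3.314898662608555
time_s: 5.55
position: [0.4882, -0.0581, 0.0453]
orientation: [0.0, -0.118, 0.993, 0.0]
contact_force: [-0.0, -1.8, -0.0]
grip_width: -0.002
t 5.55 pos [ 0.4882 -0.0581  0.0453] along -49.9 x 0.1 grip -0.0019562841619494525 F [-0.  -1.8 -0. ] Falong -1.785766213550131
time_s: 5.85
position: [0.4878, -0.0564, 0.0454]
orientation: [0.0, -0.118, 0.993, 0.0]
contact_force: [-0.5, -1.7, -0.9]
grip_width: -0.002
t 5.85 pos [ 0.4878 -0.0564  0.0454] along -48.2 x 0.2 grip -0.0022378920041160265 F [-0.5 -1.7 -0.9] Falong -1.5655593081197254
```

```bash
for i in 1; do
python3 -m creep '[{"dp":[0,1,0],"roll":0},{"dp":[0,2,0],"roll":0}]'|grep -v ori;  python3 -c "
from tgt import *
show()"
python3 -m creep '[{"dp":[0,1,0],"roll":0},{"dp":[0,2,0],"roll":0}]' >/dev/null;  python3 -c "
from tgt import *
show()"
python3 -m creep '[{"dp":[0,1,0],"roll":0},{"dp":[0,2,0],"roll":0}]'>/dev/null;  python3 -c "
from tgt import *
show()"; done
```

```text
time_s: 6.05
position: [0.4876, -0.0554, 0.0454]
contact_force: [0.3, -4.6, 0.1]
grip_width: 0.002
t 6.05 pos [ 0.4876 -0.0554  0.0454] along -47.2 x 0.2 grip 0.0022685256816853826 F [ 0.3 -4.6  0.1] Falong -4.591237859180065
t 6.25 pos [ 0.4875 -0.0547  0.0455] along -46.4 x 0.2 grip 0.0022447920448266643 F [ 0.9 -7.5  0.2] Falong -7.499606231011551
t 6.45 pos [ 0.4871 -0.0534  0.0455] along -45.1 x 0.2 grip -0.004798016774259909 F [ 0.1 -8.  -0.8] Falong -7.765456228211867
```

The force has risen to about 8 N, so the tooth is climbing the first ridge.

```bash
python3 -m creep '[{"dp":[0,1,0],"roll":0},{"dp":[0,2,0],"roll":0}]'>/dev/null;  python3 -c "
from tgt import *
show()"
python3 -m creep '[{"dp":[0,1,0],"roll":0},{"dp":[0,2,0],"roll":0}]' >/dev/null;  python3 -c "
from tgt import *
show()"
```

```text
t 6.65 pos [ 0.4867 -0.0516  0.0455] along -43.2 x 0.2 grip -0.00517575872300524 F [ 0.8 -7.7 -0.4] Falong -7.631871538168633
t 6.85 pos [ 0.4862 -0.0497  0.0455] along -41.3 x 0.2 grip -0.0011609839425025385 F [ 1.5 -7.7 -0.2] Falong -7.84416039668362
```

```bash
python3 -m creep '[{"dp":[0,1,0],"roll":0},{"dp":[0,1,0],"roll":0}]'>/dev/null;  python3 -c "
from tgt import *
show()"
python3 -m creep '[{"dp":[0,1,0],"roll":0},{"dp":[0,1,0],"roll":0}]' >/dev/null;  python3 -c "
from tgt import *
show()"
```

```text
t 7.05 pos [ 0.4859 -0.0482  0.0454] along -39.8 x 0.2 grip -0.004246917982926302 F [ 0.3 -6.8 -0.3] Falong -6.678171387561127
t 7.25 pos [ 0.4855 -0.0468  0.0454] along -38.3 x 0.1 grip 0.0005621416574471955 F [-0.4 -5.7 -0.3] Falong -5.450986580962547
```

Force is easing near the crest, so I'm going on 1 mm at a time.

```bash
python3 -m creep '[{"dp":[0,1,0],"roll":0},{"dp":[0,1,0],"roll":0}]'>/dev/null;  python3 -c "
from tgt import *
show()"
```

```text
t 7.45 pos [ 0.4851 -0.0452  0.0454] along -36.7 x 0.1 grip -0.003174874979368141 F [ 0.7 -4.4  0.6] Falong -4.481180693988701
```

```bash
python3 -m creep '[{"dp":[0,1,0],"roll":0},{"dp":[0,1,0],"roll":0}]' >/dev/null;  python3 -c "
from tgt import *
show()"
```

```text
t 7.65 pos [ 0.4844 -0.0426  0.0453] along -33.9 x 0.1 grip 0.001722379586788878 F [ 0.9 -1.9  1.6] Falong -2.0340203576458156
```

```bash
python3 -m creep '[{"dp":[0,0,0],"roll":0},{"dp":[0,0,0],"roll":0}]' >/dev/null;  python3 - <<'E'
from tgt import *
show(); grab('scene','s4'); crop('s4',220,140,330,220,7,'c9')
E
```

```text
t 7.85 pos [ 0.4842 -0.0421  0.0453] along -33.4 x 0.0 grip 0.0037648150965882195 F [-0.1 -1.3 -0.5] Falong -1.2355559941581473
```

View pics/c9.png

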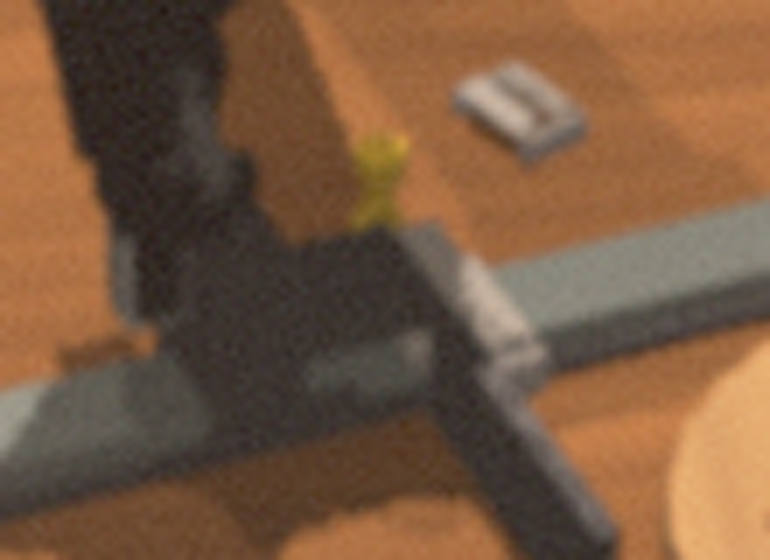

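```bash
python3 -m creep '[{"dp":[0,1,0],"roll":0},{"dp":[0,1,0],"roll":0}]' >/dev/null;  python3 -c "
from tgt import *
show()"
```

```text
t 8.1 pos [ 0.4837 -0.0414  0.0452] along -32.6 x -0.3 grip 0.0005323294894825316 F [-1.1  0.2 -0.3] Falong 0.40248783414775513
```

```bash
python3 -m creep '[{"dp":[0,1,0],"roll":0},{"dp":[0,1,0],"roll":0}]' >/dev/null;  python3 -c "
from tgt import *
show()"
```

```text
t 8.3 pos [ 0.4835 -0.0407  0.0452] along -31.8 x -0.4 grip -0.0003525112224395608 F [0.2 0.5 0.6] Falong 0.4682721990969326
```

```bash
python3 -m creep '[{"dp":[0,1,0],"roll":0},{"dp":[0,1,0],"roll":0}]' >/dev/null;  python3 -c "
from tgt import *
show()"
```

```text
t 8.5 pos [ 0.4834 -0.0399  0.0452] along -31.1 x -0.3 grip 0.0025362228489632225 F [-0.7  0.1 -0.2] Falong 0.2356416163974434
```

Pushing on gives zero force, so the stop has sprung ahead of the fingers and the tooth has dropped in. I'll back off, lift clear and check from above.

```bash
python3 -m creep '[{"dp":[0,-5,0],"roll":0},{"dp":[0,-15,0],"roll":0},{"dp":[0,-28,0],"roll":0},{"dp":[0,-35,-10],"roll":0},{"dp":[0,-40,-40],"roll":0},{"dp":[0,-50,-80],"roll":0},{"dp":[0,-80,-120],"roll":0},{"dp":[0,-120,-140],"roll":0},{"dp":[0,-165,-140],"roll":0},{"dp":[0,-210,-140],"roll":0},{"dp":[0,-230,-140],"roll":0},{"dp":[0,-230,-140],"roll":0}]'
python3 - <<'E'
from tgt import *
show()
grab('top','t5'); crop('t5',180,170,340,290,5,'c10')
grab('scene','s5'); crop('s5',200,120,350,230,5.3,'c11')
E
```

```text
time_s: 9.7
position: [0.5365, -0.2702, 0.1857]
orientation: [0.0, -0.115, 0.993, -0.002]
contact_force: [-0.7, -0.0, 0.8]
grip_width: 0.003
t 9.7 pos [ 0.5365 -0.2702  0.1857] along -267.4 x -2.6 grip 0.002923386090663272 F [-0.7 -0.   0.8] Falong 0.14970930628021226
```

View pics/c10.png

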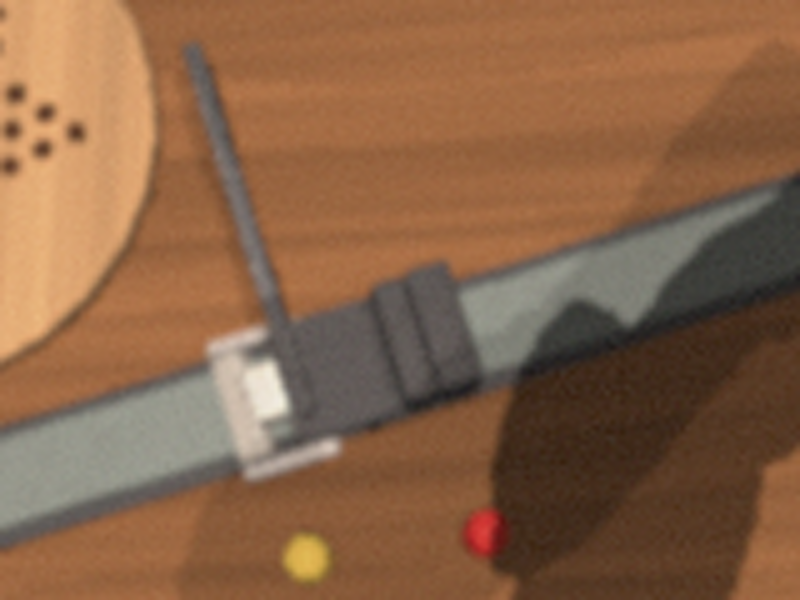

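View pics/c11.png

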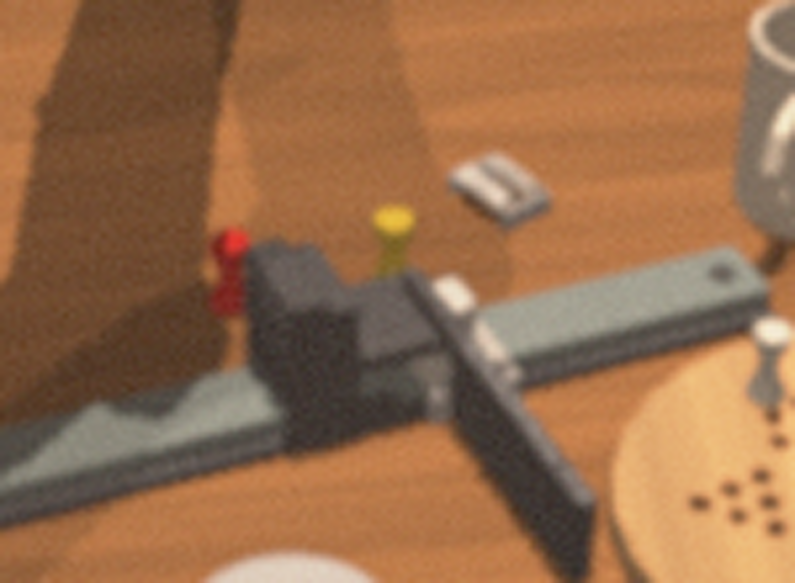

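View pics/t5.png

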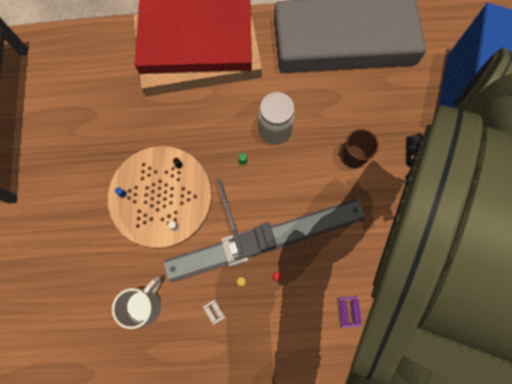

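Run:
```python
from tgt import *
for n,(u,v,z) in {'tooth':(266,390,.041),'r2':(245,415,.022),'hb1':(450,265,.075),'hb2':(478,380,.075)}.items():
    w=onz('t5',180+u/5,170+v/5,z)[:2]; print(n,((w-ctr)@d*1000).round(1))
# rim gap
a=onz('t5',180+157/5,170+120/5,.018)[:2];b=onz('t5',180+222/5,170+120/5,.05)[:2];print((a-ctr)@d*1000,(b-ctr)@d*1000)
A=np.load('pics/top0.npz')['p'].astype(int);B=np.load('pics/t5.npz')['p'].astype(int)
for n,(u,v) in dict(red=(277,276),yel=(241,281),green=(242,158),jar=(276,118),cup=(360,150),mug=(135,308),board=(160,197)).items():
    r=12; print(n,np.abs(A-B)[v-r:v+r,u-r:u+r].mean())
```

```text
tooth 71.0
r2 82.9
hb1 -15.0
hb2 -11.3
82.45026077112728 55.20155757515867
red 23.15277777777778
yel 4.5873842592592595
green 10.102430555555555
jar 15.367476851851851
cup 6.362847222222222
mug 14.902777777777779
board 14.183449074074074
```

Run:
```python
from tgt import *
A=np.load('pics/top0.npz')['p'];B=np.load('pics/t5.npz')['p']
for n,(u,v) in dict(red=(277,276),yel=(241,281),green=(242,158),jar=(276,118),cup=(360,150),mug=(135,308),board=(160,197)).items():
    r=10 if n in('red','yel','green') else 26
    m=cv2.matchTemplate(B[v-r-8:v+r+8,u-r-8:u+r+8],A[v-r:v+r,u-r:u+r],cv2.TM_CCOEFF_NORMED); _,mx,_,l=cv2.minMaxLoc(m); print(n,l[0]-8,l[1]-8,round(mx,2))
print(robot.finish_job())
```

```text
red -1 0 0.44
yel 0 0 0.99
green 0 0 0.99
jar 0 0 1.0
cup 0 0 0.91
mug 0 0 1.0
board 0 0 0.99
the job is handed in; nothing more can be done
None
```

The stop is in the clip's notch and the job is handed in, at about 10 s of the 45 s allowed. I pushed it from behind with the shut fingers, then backed off and lifted clear before handing in.

**Push force:** it rose to about 8 N up the first ridge, eased near the crest, then dropped to nothing. The fingers moved another 2 mm or so with no resistance, so the stop had sprung ahead of them. I never pushed against the far ridge.

**Final position:** the top picture puts the tooth at 71 mm along the rail, and I measured the notch at about 68 mm and the far ridge at about 80 mm. That 3 mm difference is somewhat more than the stated 1–2 mm play. I put it down to calibration error and to reading the tooth's visible top rather than its tip. The fence stands clear of the board.

**Other objects:** comparing the top picture before and after, the board, jar, mug, cup, yellow peg and green peg show no shift. The red peg's match was weak (0.44, shift of 1 pixel) because the arm's shadow lies across it. In the picture it still stands upright at its old place, and the fingers stayed well clear of it.

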